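# Push a levelling wedge under the short foot of a bench supply

## Task

The blue bench supply rocks because its foot at the front right, seen from the robot, has lost its rubber pad. With the fingertips push the orange wedge along the bench, thin end first, under that foot until the foot stands on the wedge's flat step and the supply sits level. Only push the wedge: do not lift it, do not touch the supply with the hand or shove it along the bench, and leave the loose cup, the roll of black tape and the small converter block where they are.

Things in the scene. Friction and masses are not known exactly. Their poses are not given: they have to be found in the camera images.
- supply: Loose blue bench supply, body 110 (x) x 170 (y) x 44 mm on four feet, 64 mm high in all, 1.6 kg. Origin: at bench height under its centre when level; x from its black front panel (at -55 mm, facing the robot) to its back, y to its left. Its foot at (-37, -67) mm is bare steel and 7 mm shorter than the three rubber ones: it leans about 0.1 rad onto it. Knobs stand 7 mm out, over 35 mm up.
- short_foot (a point): Lowest point of the short bare steel foot, a ball end of 12 mm radius, 18 mm behind the front face of the supply and 18 mm in from its right side. It stands on the bench at the start and 7 mm above it when the supply is level. The axes are those of the supply.
- wedge: Loose orange wedge, 0.09 kg, flat on the bench in front of the short foot, thin end roughly towards it. Origin: under the shoulder; x to the thin end. x = 0 to 35 mm: flat step 7 mm high; 35 to 80 mm: ramp down to the thin end (both 40 mm wide). x = -28 to 0 mm: push block 50 mm wide, 26 mm high; its front (shoulder) meets the supply's front with the foot at x = 18 mm. Friction about 0.6; push 3 to 12 N.
- wedge_back (a point): Centre of the flat upright back face of the wedge's push block, the place to push; 13 mm above the bench, 28 mm behind the wedge's origin; axes as the wedge.
- parts_cup: Bystander: loose grey tin cup, 64 mm across, 37 mm high, origin under its centre.
- tape_black: Bystander: loose roll of black tape lying flat, 58 mm across, 19 mm high, origin under its centre.
- psu_block: Bystander: loose small dark converter block, 63 x 50 x 25 mm, origin under its centre.
- supply_mid (a point): Centre of the supply's blue body, 42 mm above the bench when level; axes as the supply.
There are look-alikes about, which are no part of the job. Of the things shaped like the wedge, the orange one is meant.

How it is judged:
At the end, for the whole second after the job is handed in: The supply is level within 0.02 rad and at rest, its short foot standing with its weight on the flat 7 mm step of the wedge (10 to 35 mm in front of the shoulder, within 17 mm of the wedge's long axis), the wedge flat on the bench and at rest, the supply within 25 mm of where it stood (angle between supply's own z axis and vertical below 0.02 rad and x of short_foot in the frame of wedge between 0.01 and 0.035 m and y of short_foot in the frame of wedge between -0.017 and 0.017 m and contact force between wedge and supply above 0.5 N and angle between wedge's own z axis and vertical below 0.05 rad and linear speed of each of supply, wedge below 0.01 m/s and distance of supply_mid from where it was at the start of the episode below 0.025 m); the robot touches nothing.
It fails at once if the wedge is lifted off the bench (its back more than 10 mm up) (height (world z) of wedge_back above 0.023 m).
It fails at once if the wedge is lifted off the bench (its origin more than 8 mm up) (height (world z) of wedge above 0.008 m).
It fails at once if the robot touches the supply (over 1.5 N) (contact force between any of the arm, the fingers and supply above 1.5 N).
It fails at once if the supply is shoved more than 25 mm (distance of supply_mid from where it was at the start of the episode above 0.025 m).
It fails at once if a bystander is moved more than 15 mm (distance of any of parts_cup, tape_black, psu_block from where it was at the start of the episode above 0.015 m).
It also fails if it takes over 40 s, if anything falls off the work surface, if the arm or the gripper's body presses on something with over 40 N, if the wrist force passes 120 N, or if a joint passes its speed limit or range.

## Robot

A 7-joint arm with a two-finger parallel gripper is mounted at the origin on a cart in front of the work surface, level with it; the furniture and walls round the work are solid. World frame = base frame: x ahead of the robot, y to its left, z up, the work surface at z = 0. Lengths are in m, angles in rad, forces in N, time in s.
With the tool pointing down it reaches from about 0.4 to 0.85 m from the base axis. Payload 10.4 kg.
Tool frame: the origin (TCP) lies midway between the tips of the shut fingers; the grasp point (between the pads) lies 19 mm behind it; z points along the fingers, y is the line along which they close (so a half turn about z gives the same grasp; the last joint's range is limited). The gripper opens to 87 mm and grips with 3 to 60 N. Pads are 19 mm wide; open, the fingers measure 117 mm over their backs; the gripper's body (75 mm by 190 mm) begins 51 mm behind the grasp point.
Start: joints at [1.123, 0.332, -0.065, 1.46, 0.022, 1.35, -0.088], TCP at [0.258, -0.569, 0.223] pointing down, gripper open.
Joint ranges: [-2.6, 2.6], [-0.5, 2.12], [-1.47, 1.34], [0.16, 2.42], [-1.27, 4.41], [0.06, 2.06], [-2.6, 2.6]. Speed limits (rad/s): [2.22, 2.22, 2.79, 2.79, 3.14, 3.14, 3.14].

## Interface

Orientations are given as a unit quaternion [x, y, z, w].
In Python, from bench import r gives the robot as it stands.
- The arm moves only by the tool arm_command, never from a script. Its argument "moves" is one flat list of numbers, 4 for each row, row after row: the shift along the tool's x, y, z in cm, then the turn about the tool's z in degrees. A call has 1 to 12 rows; each row shifts and turns the commanded pose from where the row before left it, along the tool's axes as they then stand; what a row does not reach is not made up. A row lasts 1/12 s, in which the tool goes at most 41.7 mm and 7.16 degrees, less where a joint would pass 70% of its speed; a pose out of reach is approached as far as the arm can. A call with a gripper value outside its range is refused whole. "fingers" is the opening in per cent of the stroke, from 0 (shut) to 100 (fully open), set as the call begins (left out, the last holds). The fingers move at their own pace and stop on an object; "squeeze" is the grip in N (left out, the last holds). Time passes only in rows, so rows that do not move let the fingers close. It gives the time, the measured TCP pose, the force, the opening and the grip force at its end, in the units of the state.
- r.read_state(): the state, without advancing time (a new reading comes with each control period).
- r.camera(name): name is "side" or "top"; returns the picture (384x512x3 uint8, red, green, blue); there is no depth.
- r.camera_info(name): a dict with "fx", "fy", "cx", "cy" (pixels), "origin" and "attitude" of the camera in the world. Camera axes: x right, y up, looking along -z (the intrinsics and any distortion apply to the point x, -y, -z); pixel columns grow to the right and rows downward; lengths in m; the calibration is good to about 2 mm. A picture is of the moment at which its call begins. camera_info takes no time and is no camera call.
- r.close_job(): hands the job in; it is judged then, once.
The state is a dict: "time": time; "joint_positions": joint angles; "joint_vel": joint speeds; "joint_torque": joint torques, N m; "ee_pos": TCP position; "eef_rot": TCP orientation; "ft_force": force on the tool from outside, world axes, zero at the start; "torque": the same for the moment, N m; "width": finger opening in m; "grip_force": force on a finger pad.
Only numpy, scipy, OpenCV 4.12 (cv2) and the standard library are available. Lean on these libraries where they do the work, as an engineer would, in place of code of your own. Each camera call takes 0.05 s, during which the arm holds its last target. There are 200 camera calls.

## Working session

There is one attempt and no reset: what is moved stays moved. The work goes in short steps, Python scripts to look and compute and a tool call to move; the robot and the scene stay as the last step left them, time stands still between calls to the robot, and variables do not carry over. Pictures are saved under pics/ and viewed, at most 10 in all, crops included, and the job is handed in when it is done.

Besides the shell and the picture viewer there is one more tool, called as name(argument=value, ...) on one line, values as JSON. arm_command: Moves the arm, as the interface text tells. Its arguments: {"type":"object","properties":{"moves":{"type":"array"},"fingers":{"type":"number"},"squeeze":{"type":"number"}},"required":["moves"]}

```bash
mkdir -p pics; ls; python3 - <<'E'
from bench import r
import cv2
for n in("top","side"):
    cv2.imwrite(f"pics/{n}0.png",r.camera(n)[:,:,::-1]); print(n,r.camera_info(n))
s=r.read_state();print(s['time'],s['ee_pos'],s['eef_rot'],s['width'])
E
```

```text
pics
top {'fx': 390.93051197503434, 'fy': 390.93051197503434, 'cx': 252.71138724885995, 'cy': 191.81483042793172, 'origin': array([0.36084344, 0.04626344, 0.91384362]), 'attitude': array([ 0.07034578, -0.06982684, -0.70227752,  0.70496948])}
side {'fx': 423.1188886446715, 'fy': 423.1188886446715, 'cx': 255.0805887841914, 'cy': 188.6906044361344, 'origin': array([0.60820265, 0.94156521, 0.44323655]), 'attitude': array([0.02743023, 0.54384936, 0.83840496, 0.02350723])}
0.1 [ 0.25745002 -0.5691365   0.22183413] [ 9.77522743e-01  2.10829024e-01 -1.58214419e-04 -6.20877233e-04] 0.08690967732945475
```

View pics/top0.png

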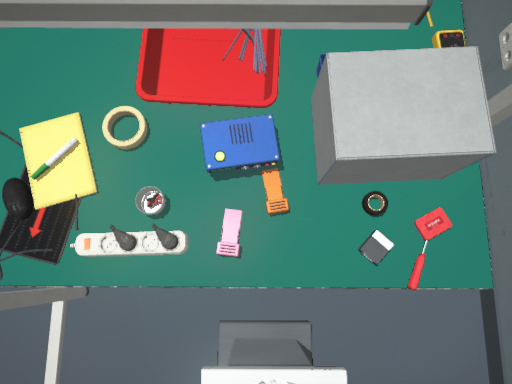

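View pics/side0.png

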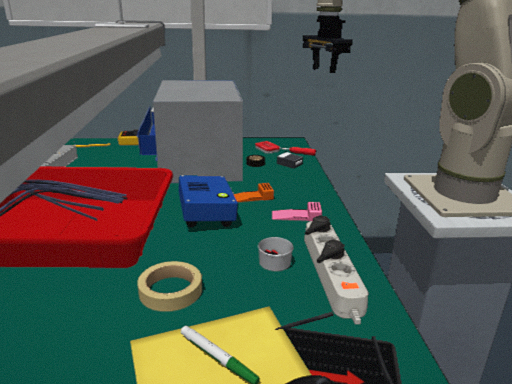

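```bash
cat > h.py <<'E'
from bench import r
import cv2, numpy as np
from scipy.spatial.transform import Rotation as R
def ray(n,uv,z):
    i=r.camera_info(n); uv=np.atleast_2d(uv).astype(float)
    d=np.c_[(uv[:,0]-i['cx'])/i['fx'],-(uv[:,1]-i['cy'])/i['fy'],-np.ones(len(uv))]
    d=R.from_quat(i['attitude']).apply(d); o=i['origin']
    return (o+d*((z-o[2])/d[:,2])[:,None])[:,:2]
def proj(n,P):
    i=r.camera_info(n); p=R.from_quat(i['attitude']).inv().apply(np.atleast_2d(P)-i['origin'])
    return np.c_[i['cx']-i['fx']*p[:,0]/p[:,2], i['cy']+i['fy']*p[:,1]/p[:,2]]
def mask(im,lo,hi):
    return cv2.inRange(cv2.cvtColor(im,cv2.COLOR_RGB2HSV),lo,hi)
def orange(im): return mask(im,(8,150,90),(18,255,255))
def blue(im): return mask(im,(105,130,50),(130,255,255))
def comp(m,near):
    cs,_=cv2.findContours(m,cv2.RETR_EXTERNAL,cv2.CHAIN_APPROX_NONE)
    cs=[c for c in cs if cv2.contourArea(c)>40]
    return min(cs,key=lambda c:np.linalg.norm(c[:,0].mean(0)-near))[:,0]
E
python3 - <<'E'
from h import *
im=r.camera("top")
w=comp(orange(im),(275,192)); b=comp(blue(im),(240,143))
print(proj("top",[[.5,0,0],[.6,-.1,0]]))
for n,c,z in(("w",w,0.01),("b",b,.062)):
    rc=cv2.minAreaRect(c.astype(np.float32)); bx=cv2.boxPoints(rc); print(n,rc,bx.round(1).tolist()); print(ray("top",bx,z).round(4).tolist())
big=cv2.resize(im[100:230,190:340],None,fx=5,fy=5,interpolation=cv2.INTER_CUBIC)[:,:,::-1]
im2=r.camera("side"); b2=cv2.resize(im2[165:240,170:290],None,fx=5,fy=5,interpolation=cv2.INTER_CUBIC)[:,:,::-1]
b2=cv2.resize(b2,(600,375));
cv2.imwrite("pics/c1.png",big[:600]);cv2.imwrite("pics/c2.png",b2)
print(big.shape)
E
```

```text
[[272.66379625 210.45103099]
 [313.8689016  169.57192339]]
w ((274.30401611328125, 190.6719970703125), (42.75362777709961, 21.466257095336914), 79.69515228271484) [[259.8999938964844, 171.60000610351562], [281.0, 167.6999969482422], [288.70001220703125, 209.8000030517578], [267.6000061035156, 213.60000610351562]]
[[0.592, 0.0303], [0.6017, -0.0201], [0.5002, -0.0369], [0.491, 0.0124]]
b ((239.25601196289062, 141.53836059570312), (48.50476837158203, 74.03433227539062), 81.06940460205078) [[198.89999389648438, 123.30000305175781], [272.1000061035156, 111.80000305175781], [279.6000061035156, 159.8000030517578], [206.5, 171.1999969482422]]
[[0.6927, 0.1718], [0.7215, 0.0031], [0.6064, -0.0132], [0.579, 0.1513]]
(650, 750, 3)
```

View pics/c1.png

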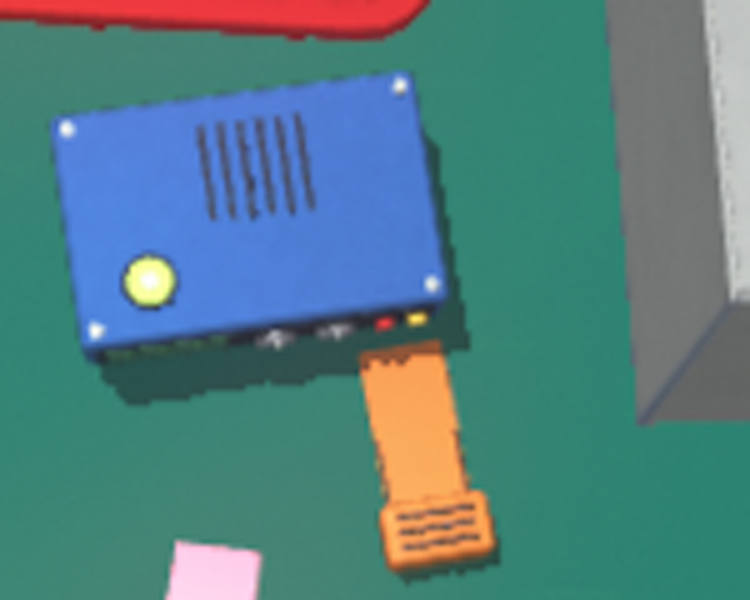

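View pics/c2.png

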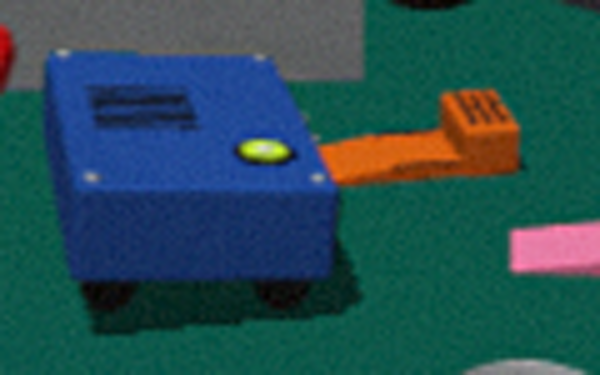

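```bash
python3 - <<'E'
from h import *
f=lambda p,z: ray("top",np.array(p,float)/5+[190-.4,100-.4],z)[0]
bl=[f(p,.026) for p in((381,502),(487,488),(497,556),(392,570))]
th=[f(p,.001) for p in((360,354),(440,342))]
print("block",np.round(bl,4).tolist(),"thin",np.round(th,4).tolist())
bc=np.mean(bl,0); tc=np.mean(th,0); d=tc-bc; print("bc",bc,"len",np.linalg.norm(d),"(94) yaw",np.degrees(np.arctan2(d[1],d[0])))
e=bl[0]-bl[1]; print("block yaw",np.degrees(np.arctan2(-e[0],e[1])))
zs=(.064,.064-.01,.064,.064+.01)
S=[f(p,z) for p,z in zip(((90,350),(443,302),(408,72),(53,120)),(.064,.054,.064,.074))]
S=np.array(S);print("supply",S.round(4).tolist()); x=(S[2]+S[3]-S[0]-S[1]); y=(S[0]+S[3]-S[1]-S[2])
print("sizes",np.linalg.norm(x)/2,np.linalg.norm(y)/2)
yaw=np.arctan2(x[1],x[0]); yaw2=np.arctan2(-y[0],y[1]); print(np.degrees([yaw,yaw2])); c=S.mean(0)
a=(yaw+2*yaw2)/3
M=lambda a:np.array([[np.cos(a),-np.sin(a)],[np.sin(a),np.cos(a)]])
foot=c+M(a)@[-.037,-.067]; print("centre",c,"foot",foot, "foot from FR corner",S[1]+M(a)@[.018,.018])
w=np.arctan2(d[1],d[0]); print("foot in wedge frame from block ctr", M(w).T@(foot-bc))
back=bc-M(w)@[.014,0]; print("back",back)
s=r.read_state(); t=R.from_quat(s['eef_rot']).as_matrix(); print(s['time'],t.round(3),s['ee_pos'])
b=[ray("top",p,0)[0] for p in ((329,183),(312,100),(412,166+12))]; print("box",b, ray("side",(241,180),0))
E
```

```text
block [[0.5203, 0.017], [0.5271, -0.032], [0.4954, -0.0362], [0.4887, 0.012]] thin [[0.5972, 0.0261], [0.6033, -0.0125]]
bc [ 0.50788062 -0.00977615] len 0.093857530893349 (94) yaw 10.171411097897009
block yaw 7.852087555917114
supply [[0.5823, 0.1486], [0.6081, -0.0106], [0.7154, 0.0052], [0.6874, 0.1671]]
sizes 0.1075688960925353 0.1627790070330631
[9.17733432 9.5019769 ]
centre [0.64828551 0.07757749] foot [0.62271733 0.00543687] foot from FR corner [0.6229122  0.01008175]
foot in wedge frame from block ctr [ 0.11571844 -0.0053055 ]
back [ 0.49410065 -0.01224846]
0.2 [[ 0.911  0.412 -0.   ]
 [ 0.412 -0.911  0.001]
 [-0.    -0.001 -1.   ]] [ 0.2574708  -0.56928213  0.22207311]
box [array([ 0.56694601, -0.13534318]), array([ 0.77965842, -0.10017328]), array([ 0.5800037 , -0.33505203])] [[ 0.56424115 -0.10854427]]
```

arm_command(moves=[2.55,-2.64,0,0,2.55,-2.64,0,0,2.55,-2.64,0,0,2.55,-2.64,0,0,2.55,-2.64,0,0,2.55,-2.64,0,0,2.55,-2.64,0,0,2.55,-2.64,0,0,2.55,-2.64,0,0,2.55,-2.64,0,0,2.55,-2.64,0,0,2.55,-2.64,0,0], fingers=12)

```text
time: 1.2
ee_pos: [0.406, -0.1529, 0.2226]
eef_rot: [0.978, 0.211, 0.0, 0.0]
ft_force: [0.8, -0.5, 0.5]
width: 0.0154
grip_force: 0.0
```

arm_command(moves=[2.55,-2.64,0,0,2.55,-2.64,0,0,2.55,-2.64,0,0,2.55,-2.64,0,0,0,0,2,4.8,0,0,3,4.8,0,0,3,4.8,0,0,2,0,0,0,0,0])

```text
time: 1.95
ee_pos: [0.4525, -0.0164, 0.1188]
eef_rot: [0.996, 0.087, -0.003, -0.001]
ft_force: [-1.3, -0.1, 0.3]
width: 0.0106
grip_force: 0.0
```

arm_command(moves=[0,0,2.5,0,0,0,2.5,0,0,0,2.5,0,0,0,2.0,0,0,0,1.2,0,0,0,0,0,0,0,0,0])

```text
time: 2.53
ee_pos: [0.4558, -0.0164, 0.0164]
eef_rot: [0.996, 0.087, 0.0, -0.0]
ft_force: [0.2, -0.6, 0.1]
width: 0.0101
grip_force: 0.0
```

```bash
python3 - <<'E'
from h import *
im=r.camera("top");im2=r.camera("side");print(r.read_state()['ee_pos'])
a=cv2.resize(im[100:250,190:340],(600,600),interpolation=cv2.INTER_CUBIC)
b=cv2.resize(im2[120:260,170:303][:,:],None,fx=3,fy=3,interpolation=cv2.INTER_CUBIC)
c=np.zeros((600,800,3),np.uint8);c[:600,:400]=a[:,100:500];c[:420,400:799]=b
cv2.imwrite("pics/d1.png",c[:,:,::-1])
E
```

```text
[ 0.45643638 -0.01654169  0.01706077]
```

View pics/d1.png

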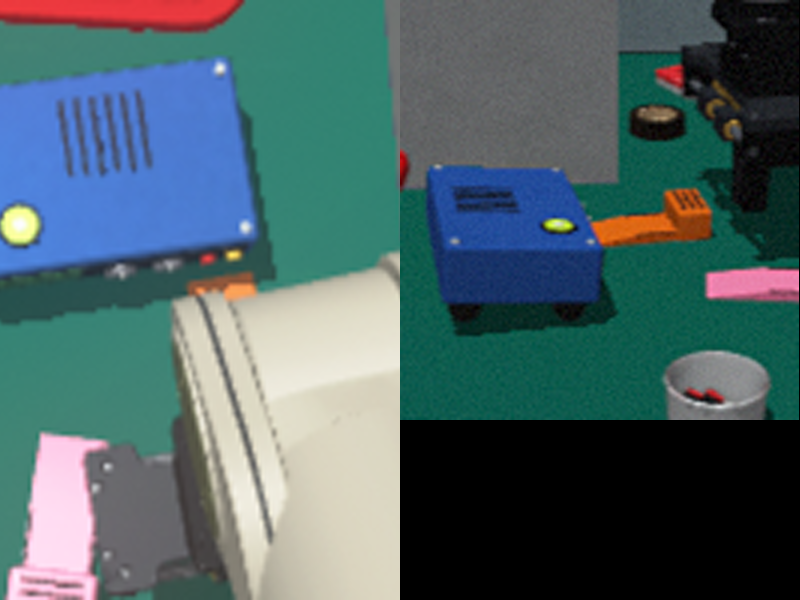

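arm_command(moves=[0.6,0,0.6,0,0.7,0,0,0,0.7,0,0,0,0.5,0,0,0,0.5,0,0,0,0.5,0,0,0,0.5,0,0,0,0.5,0,0,0,0,0,0,0])

```text
time: 3.38
ee_pos: [0.5006, -0.0084, 0.0096]
eef_rot: [0.996, 0.087, 0.0, -0.0]
ft_force: [0.5, -0.8, -0.6]
width: 0.0102
grip_force: 0.0
```

```bash
python3 - <<'E'
from h import *
im2=r.camera("side");s=r.read_state();print(s['ee_pos'],s['ft_force'],s['joint_positions'])
c=np.zeros((384,800,3),np.uint8);c[:,:400]=im2[:,112:]
c[:375,400:]=cv2.resize(im2[165:240,190:270],(400,375),interpolation=cv2.INTER_CUBIC)
cv2.imwrite("pics/d2.png",c[:,:,::-1])
E
```

```text
[ 0.50005739 -0.00848454  0.00953704] [-0.43077121 -1.43687256  0.52217163] [ 0.44961889  0.36198556 -0.59045401  1.97203221  0.25814619  0.88104594
 -1.67381911]
```

View pics/d2.png

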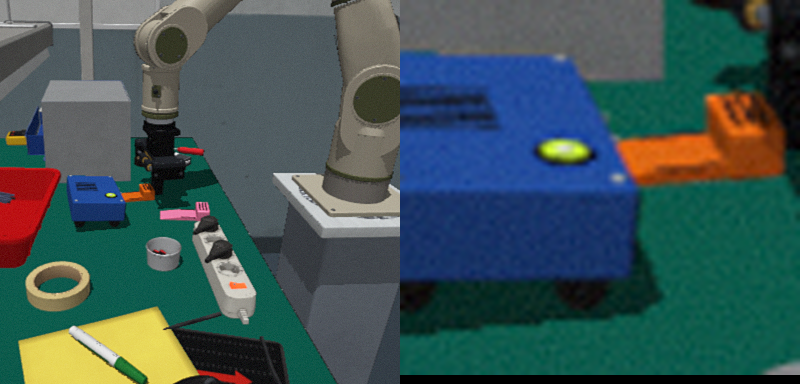

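arm_command(moves=[0.5,0,0,0,0.5,0,0,0,0.5,0,0,0,0.5,0,0,0,0.5,0,0,0,0.5,0,0,0,0,0,0,0])

```text
time: 4.02
ee_pos: [0.5291, -0.0036, 0.0093]
eef_rot: [0.996, 0.087, -0.001, 0.0]
ft_force: [-3.3, -0.1, -0.1]
width: 0.0105
grip_force: 1.0
```

arm_command(moves=[0.4,0,0,0,0.4,0,0,0,0.4,0,0,0,0.3,0,0,0,0,0,0,0])

```text
time: 4.43
ee_pos: [0.5439, -0.0009, 0.0092]
eef_rot: [0.996, 0.087, -0.0, -0.0]
ft_force: [-1.7, -0.9, -0.1]
width: 0.0104
grip_force: 0.8
```

```bash
python3 - <<'E'
from h import *
im2=r.camera("side");im=r.camera("top");s=r.read_state();print(s['ee_pos'],s['ft_force'])
c=np.zeros((400,800,3),np.uint8);c[:,:400]=cv2.resize(im[100:220,190:310],(400,400),interpolation=cv2.INTER_CUBIC)
c[:375,400:]=cv2.resize(im2[165:240,190:270],(400,375),interpolation=cv2.INTER_CUBIC)
cv2.imwrite("pics/d3.png",c[:,:,::-1])
E
```

```text
[ 0.54386395 -0.00093521  0.00936322] [-1.12616498 -0.60858386 -0.92066065]
```

View pics/d3.png

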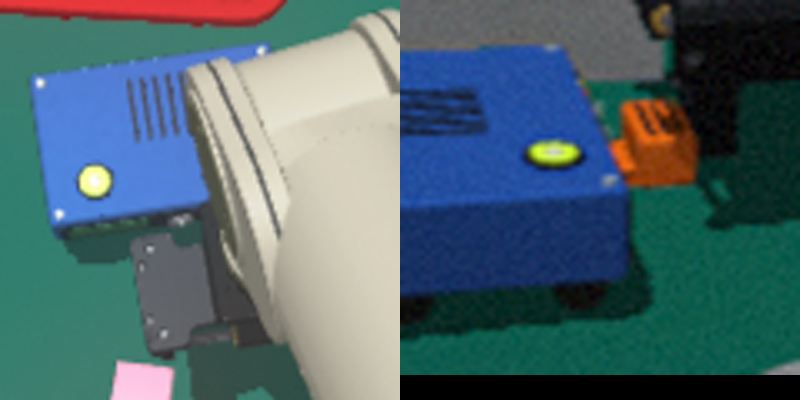

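arm_command(moves=[0.4,0,0,0,0.4,0,0,0,0.4,0,0,0,0.3,0,0,0,0,0,0,0])

```text
time: 4.95
ee_pos: [0.5588, 0.0017, 0.0094]
eef_rot: [0.996, 0.087, -0.0, 0.0]
ft_force: [-2.3, -0.2, -1.0]
width: 0.0107
grip_force: 1.1
```

```bash
python3 - <<'E'
from h import *
im2=r.camera("side");im=r.camera("top");s=r.read_state();print(s['ee_pos'],s['ft_force'])
o=comp(orange(im2),(244,195)); print(o.min(0),o.max(0), len(o))
c=np.zeros((400,800,3),np.uint8);c[:,:400]=cv2.resize(im[100:220,190:310],(400,400),interpolation=cv2.INTER_CUBIC)
c[:375,400:]=cv2.resize(im2[165:240,190:270],(400,375),interpolation=cv2.INTER_CUBIC)
cv2.imwrite("pics/d4.png",c[:,:,::-1])
E
```

```text
[0.55882667 0.00167694 0.00944697] [-1.5715802  -0.50662332 -1.86563352]
[230 185] [242 202] 51
```

View pics/d4.png

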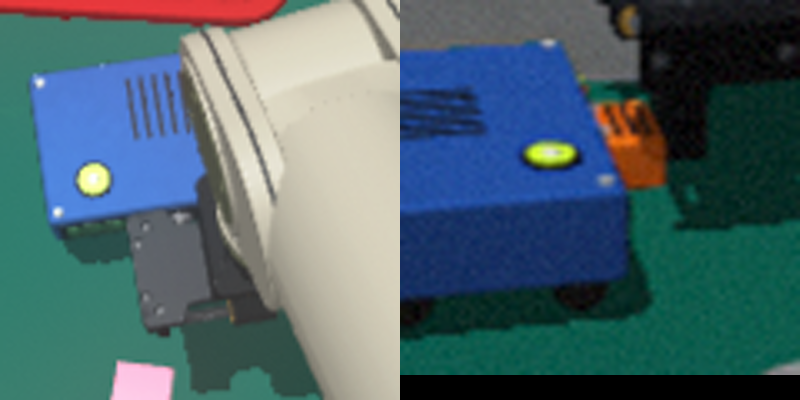

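```bash
python3 - <<'E'
from h import *
f=lambda p,z: ray("top",np.array(p,float)/(10/3)+[190-.35,100-.35],z)[0]
FL=f((53,222),.064);BL=f((31,77),.064);d=BL-FL;print(FL,BL,np.linalg.norm(d),np.degrees(np.arctan2(d[1],d[0])))
a=np.radians(9.4);M=np.array([[np.cos(a),-np.sin(a)],[np.sin(a),np.cos(a)]])
foot=(FL+M@[.018,-.152]+BL+M@[-.092,-.152])/2
t=np.array([.5588,.0017])
print(foot,"in tool frame",M.T@(foot-t),"front x in tool",(M.T@(FL-t)))
# side: back top edge / bottom of block near left (+y) corner
g=lambda p,z: ray("side",np.array(p,float)/5+[190-.4,165-.4],z)[0]
for p,z in(((666,183),0),((664,123),.026),((627,188),0),((597,108),.026)): q=g((p[0]-400,p[1]),z);print(q,M.T@(q-t))
E
```

```text
[0.59003708 0.15342714] [0.69335529 0.17146274] 0.10488058463431543 9.901983150314363
[0.63001856 0.00644291] in tool frame [ 0.07103689 -0.00695262] front x in tool [0.05559861 0.14458795]
[0.56502314 0.02293813] [0.00960832 0.01993655]
[0.56566714 0.0101986 ] [0.00816297 0.0072629 ]
[0.58394203 0.02794744] [0.02909131 0.02178865]
[ 0.59769761 -0.00853908] [ 0.03670299 -0.01645458]
```

arm_command(moves=[0.3,0,0,0,0.3,0,0,0,0.3,0,0,0,0.3,0,0,0,0,0,0,0,0,0,0,0])

```text
time: 5.55
ee_pos: [0.5704, 0.0037, 0.0095]
eef_rot: [0.996, 0.087, -0.0, 0.0]
ft_force: [-3.0, -0.4, 0.2]
width: 0.011
grip_force: 1.5
```

arm_command(moves=[-0.5,0,0,0,-1,0,0,0,-1.5,0,0,0,-2,0,-1,0,-2,0,-2,0,-1,0,-3,0,0,0,-3,0,-1,-3,-3,0,-1,-3,-3,0,0,0,0,0])

```text
time: 6.38
ee_pos: [0.4641, 0.0489, 0.1627]
eef_rot: [0.996, 0.09, 0.005, 0.0]
ft_force: [0.7, 0.8, 0.5]
width: 0.0103
grip_force: 0.0
```

arm_command(moves=[-0.8,3.2,-1,0,-0.8,3.2,-1,0,-0.8,3.2,-1,0,-0.5,3.2,0,0,0,3.2,0,0,0,3.2,0,0,0,3.2,0,0,0,3.2,0,0,0,3.2,0,0,0,3.2,0,0,0,0,0,0])

```text
time: 7.3
ee_pos: [0.489, -0.2841, 0.1867]
eef_rot: [0.997, 0.083, 0.0, 0.001]
ft_force: [-0.2, -0.5, -0.1]
width: 0.0102
grip_force: 0.0
```

```bash
python3 - <<'E'
from h import *
im2=r.camera("side");im=r.camera("top");s=r.read_state();print(s['time'],s['ee_pos'],s['ft_force'])
c=np.zeros((400,800,3),np.uint8);c[:,:400]=cv2.resize(im[100:220,190:310],(400,400),interpolation=cv2.INTER_CUBIC)
c[:375,400:]=cv2.resize(im2[165:240,190:270],(400,375),interpolation=cv2.INTER_CUBIC)
cv2.imwrite("pics/d5.png",c[:,:,::-1])
E
```

```text
7.4 [ 0.48976002 -0.27810522  0.18683069] [-0.02992024  0.55610455  0.35964046]
```

View pics/d5.png

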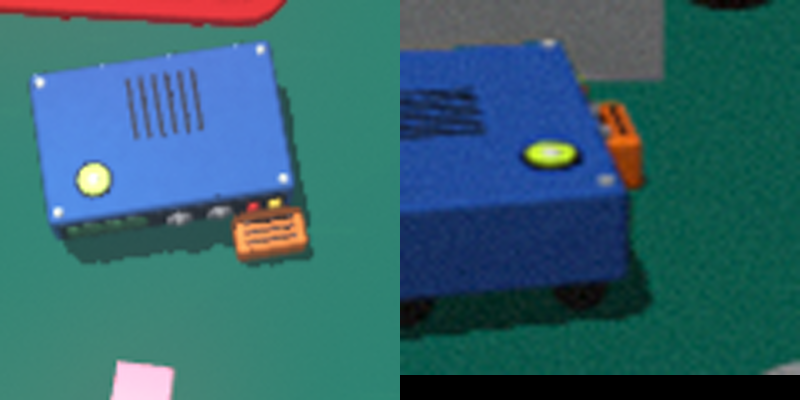

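```bash
python3 - <<'E'
from h import *
f=lambda p,z: ray("top",np.array(p,float)/(10/3)+[190-.35,100-.35],z)[0]
S=np.array([f(p,.064) for p in((53,222),(294,187),(268,41),(31,77))])
c=S.mean(0);x=S[2]+S[3]-S[0]-S[1];y=S[0]+S[3]-S[1]-S[2];print("sizes",np.linalg.norm(x)/2,np.linalg.norm(y)/2)
print("4 edges",[np.linalg.norm(S[i]-S[i-1]).round(4) for i in range(4)])
a=np.arctan2(-y[0],y[1]);M=np.array([[np.cos(a),-np.sin(a)],[np.sin(a),np.cos(a)]]);foot=c+M@[-.037,-.067]
B=np.array([f(p,.026) for p in((240,262),(311,250))]);print(S.round(4).tolist(),B)
e=B[0]-B[1];w=np.arctan2(-e[0],e[1]);print("yaws",np.degrees([a,w]),"w",np.linalg.norm(e))
for w in(w,np.radians(10)):
    W=np.array([[np.cos(w),-np.sin(w)],[np.sin(w),np.cos(w)]])
    print("foot in wedge",W.T@(foot-B.mean(0))-[.028,0])
E
```

```text
sizes 0.10573334043180146 0.16521434145539357
4 edges [np.float64(0.1049), np.float64(0.1646), np.float64(0.1066), np.float64(0.1658)]
[[0.59, 0.1534], [0.6152, -0.0093], [0.7204, 0.0079], [0.6934, 0.1715]] [[ 0.5718444   0.02653851]
 [ 0.58067544 -0.02324881]]
yaws [ 9.08206599 10.0582365 ] w 0.05056446087541339
foot in wedge [ 0.02497072 -0.00205478]
foot in wedge [ 0.02497278 -0.00200094]
```

```bash
python3 -c "
from bench import r
print(r.close_job())"
```

```text
the job is handed in; nothing more can be done
None
```

I pushed the orange wedge under the short foot and handed the job in at about 7.4 s. My last measurement put the foot about 25 mm in front of the shoulder and 2 mm off the wedge's axis, with the supply looking level; the hand-in returned no verdict.

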